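# Stand the toppled glaze samples back up

### The arm

A 6-joint arm with a two-finger parallel gripper is mounted at the origin on the work surface. World frame = base frame: x ahead of the robot, y to its left, z up, the work surface at z = 0. Lengths are in m, angles in degrees, forces in N, time in s.
With the tool pointing down it reaches from about 0.375 to 0.9 m from the base axis. Payload 3.1 kg.
Tool frame: the origin (TCP) lies at the very end of the fingers, on their centre line; the grasp point (between the pads) lies bot.grip_point_offset behind it (bot.grip_point_offset is the distance from the TCP to the grasp point, in m); z points along the fingers, y is the line along which they close (so a half turn about z gives the same grasp; the last joint's range is limited). The gripper opens to 87 mm and grips with 3 to 60 N. Pads are 19 mm wide; open, the fingers measure 117 mm over their backs; the gripper's body (75 mm by 190 mm) begins 51 mm behind the grasp point.
Start: joints at [62.653, 30.224, 82.088, -0, 67.689, -10.227], TCP at [0.184, 0.597, 0.223] pointing down, gripper open.
Joint ranges: [-176.69, 176.69], [-43.24, 126.21], [12.49, 139.97], [-82, 262], [0, 151.66], [-163.58, 163.58]. Speed limits (degrees/s): [159.86, 159.86, 180, 180, 180, 180].

### API

Orientations are given as a 3x3 rotation matrix whose columns are the frame's x, y, z axes.
In Python, from rig import bot, viewer, ticket gives the robot as it stands.
- The arm moves only by the tool servo_tool, never from a script. Its argument "targets" is a list of rows, each an object with "offset": the shift along the tool's x, y, z in m, a list of three; "dr": the turn, a rotation vector about the tool's x, y, z in degrees, a list of three. In form: [{"offset": [x, y, z], "dr": [ax, ay, az]}, ...]. A call has 1 to 20 rows; each row is the pose to reach, as a shift and turn from the pose commanded when the call began, along the tool's axes at that moment; what a row does not reach only later rows make up. A row lasts 1/12 s, in which the tool goes at most 41.7 mm and 7.16 degrees, less where a joint would pass 70% of its speed; a pose out of reach is approached as far as the arm can. A call with a gripper value outside its range is refused whole. "gripper" is the gripper command: -1 is fully open, 1 is shut, values between are in proportion, set as the call begins (left out, the last holds). The fingers move at their own pace and stop on an object; the grip force is fixed at half the most. Time passes only in rows, so rows that repeat a pose let the fingers close. It gives the time, the measured TCP pose, the force, the opening and the grip force at its end, in the units of the state.
- bot.read_state(): the state, without advancing time (a new reading comes with each control period).
- viewer.capture(name): name is "side" or "top" or "wrist"; returns a dict with "color" (400x640x3 uint8, red, green, blue), "camera_matrix" (3x3 intrinsics, pixels), "R" (3x3) and "t" (3): a world point X has camera coordinates R X + t. Camera axes: x right, y down, z forward; pixel columns grow to the right and rows downward; lengths in m; the calibration is good to about 2 mm. A picture is of the moment at which its call begins. There is no depth.
- ticket.hand_in(): hands the job in; it is judged then, once.
The state is a dict: "time_s": time; "joint_positions": joint angles; "qvel": joint speeds; "tau": joint torques, N m; "position": TCP position; "tcp_rot": TCP orientation; "force": force on the tool from outside, world axes, zero at the start; "moment": the same for the moment, N m; "opening": opening from 0.0 (shut) to 1.0 (fully open); "grasp_force": force on a finger pad.
Only numpy, scipy, OpenCV 4.12 (cv2) and the standard library are available. Lean on these libraries where they do the work, as an engineer would, in place of code of your own. Each camera call takes 0.05 s, during which the arm holds its last target. There are 200 camera calls.

### The job

Two of the four L-shaped glaze samples on the ware board have toppled onto their backs. Stand both upright on their feet again on the board by gently pushing them over with the fingertips, without picking them up, and leave the two samples that still stand and everything around the board as they are.

Things in the scene. Friction and masses are not known exactly. Their poses are not given: they have to be found in the camera images.
- board: plywood ware board, fixed, 240 (own x) x 580 (own y) x 18 thick; origin at the centre of its underside on the table, so its top is 18 above the table
- fallen_a: toppled L-shaped fired-clay glaze sample: foot slab 80 (x) x 60 (y) x 15 thick, and a panel 8 thick, 60 wide, rising from its heel end to 90 above the sole. Origin: centre of the sole. Own z runs from sole to panel top, own x from toe (-40) to heel (+40); panel at x=32..40. Starts on its back: panel flat on the board, foot sticking straight up at one end, toe 80 above the board.
- fallen_b: toppled sample, same shape, size, origin, axes and lying position as fallen_a, but turned roughly half round from it in yaw. Both weigh 170 to 340 g, balance point own x=12, z=23.
- fallen_a_heel (a point): middle of fallen_a's heel edge (own x=40, y=0, z=0), where sole and back meet; on the board both lying and standing. A level push of 1 to 2 N high on the foot's panel-side face, towards the sole, turns the sample about this edge with little or no sliding; past about 40 degrees it drops onto its sole by itself, its toe then 80 from this edge, ahead in the push direction.
- fallen_b_heel (a point): middle of fallen_b's heel edge (own x=40, y=0, z=0), where sole and back meet; on the board both lying and standing. It tips up in the same way as fallen_a.
- standing_a: loose bystander standing upright on the board: a glaze sample of the same shape, size, origin and axes as fallen_a, 90 high
- standing_b: loose bystander standing upright on the board: a glaze sample of the same shape, size, origin and axes as fallen_a, 90 high
- mug: loose bystander on the table, white mug, 84 across, 90 high, handle at own +y; origin under its centre
- mallet: loose bystander, turned wooden mallet standing on its head, head 72 across, 135 high in all; origin under its centre
- jar: loose bystander, glass jar with a white cap, 72 across, 100 high; origin under its centre
- prop: loose bystander, hollow kiln prop (tube), 48 across, 75 high; origin under its centre
- brush: loose bystander, wooden brush lying on the table, handle to own -x; origin under its middle

How it is judged (in metres and radians):
At the end, for the whole second after the job is handed in: Both fallen samples stand at rest on their soles on the ware board: own z axis within 0.08 rad (4.5 degrees) of vertical, sole centre 14 to 23 mm above the table (board top 18 mm) (angle between each of fallen_a, fallen_b's own z axis and vertical below 0.08 rad and height (world z) of fallen_a between 0.014 and 0.023 m and linear speed of each of fallen_a, fallen_b below 0.02 m/s and angular speed of each of fallen_a, fallen_b below 0.1 rad/s and height (world z) of fallen_b between 0.014 and 0.023 m); the robot touches nothing.
It fails at once if a fallen sample is lifted, or thrown over onto its face (its heel edge more than 25 mm above the board) (height (world z) of any of fallen_a_heel, fallen_b_heel above 0.043 m).
It fails at once if a fallen sample is pushed or squeezed hard (over 25 N from the fingers) (contact force between the fingers and fallen_a above 25 N or contact force between the fingers and fallen_b above 25 N).
It fails at once if a sample that was standing, or a thing around the board, is shifted by more than 20 mm or tipped (distance of any of standing_a, standing_b, mug, mallet, jar, prop, brush from where it was at the start of the episode above 0.02 m or angle between any of standing_a, standing_b, mug, mallet, jar, prop's own z axis and vertical above 0.4 rad).
It also fails if it takes over 58 s, if anything falls off the work surface, if the arm or the gripper's body presses on something with over 40 N, if the wrist force passes 120 N, or if a joint passes its speed limit or range.

## Working session

There is one attempt and no reset: what is moved stays moved. The work goes in short steps, Python scripts to look and compute and a tool call to move; the robot and the scene stay as the last step left them, time stands still between calls to the robot, and variables do not carry over. Pictures are saved under pics/ and viewed, at most 10 in all, crops included, and the job is handed in when it is done.

Besides the shell and the picture viewer there is one more tool, called after "Call:" by a JSON object that holds its "fn" and its "kwargs", one argument or row to a line. servo_tool: Moves the arm, as the interface text tells. Its arguments: {"type":"object","properties":{"targets":{"type":"array"},"gripper":{"type":"number"}},"required":["targets"]}

```bash
mkdir -p pics
cat > h.py <<'E'
import numpy as np, cv2, pickle
from rig import bot, viewer, ticket
def snap(n,f):
    c=viewer.capture(n); pickle.dump(c,open(f'pics/{f}.pkl','wb')); cv2.imwrite(f'pics/{f}.png',c['color'][:,:,::-1]); return c
def load(f): return pickle.load(open(f'pics/{f}.pkl','rb'))
def ray(c,u,v,z):
    R=np.array(c['R']);t=np.array(c['t']);d=R.T@np.linalg.solve(c['camera_matrix'],[u,v,1.]);o=-R.T@t
    return o+d*(z-o[2])/d[2]
def proj(c,X):
    p=np.array(c['camera_matrix'])@(np.array(c['R'])@np.array(X)+np.array(c['t'])); return p[:2]/p[2]
E
python3 - <<'E'
from h import *
for n in ['top','side']:
    c=snap(n,n+'0'); print(n,-np.array(c['R']).T@c['t'])
s=bot.read_state(); print(s['time_s'],s['position'],np.round(s['tcp_rot'],3),s['opening'],bot.grip_point_offset)
E
```

```text
top [ 0.4490168  -0.00214289  1.41360717]
side [-0.52754897 -0.5780862   0.88790632]
0.1 [0.18364057 0.59668743 0.22165026] [[-0.956  0.294 -0.001]
 [ 0.294  0.956 -0.002]
 [ 0.    -0.002 -1.   ]] 0.9972754808633146 0.0187
```

View pics/top0.png

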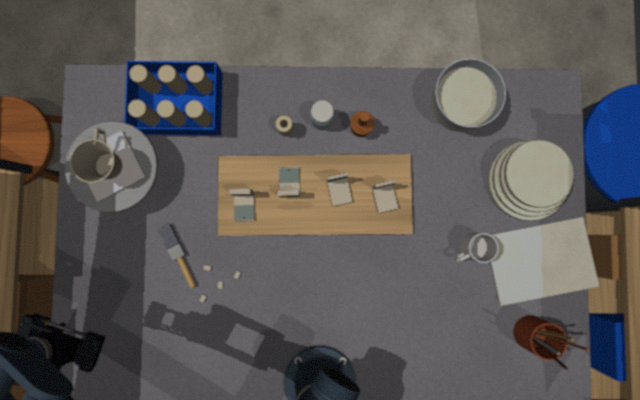

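View pics/side0.png

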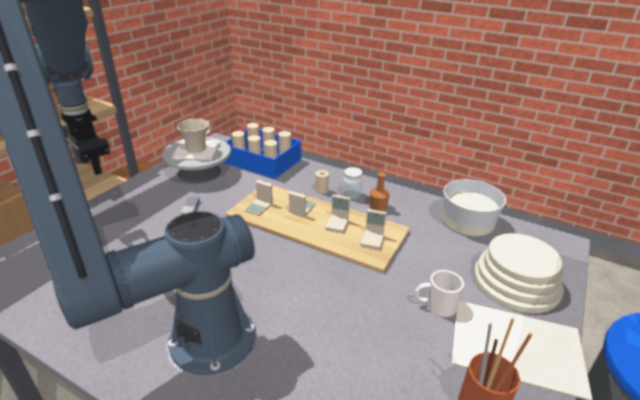

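The top view shows the fallen samples (teal panel up) at about (244,205) and (289,182). The standing ones are at about (340,190) and (385,198). The side view agrees. I'll enlarge the pair next.

Run:
```python
from h import *
c=load('top0'); im=c['color'][150:240,210:310,::-1]; cv2.imwrite('pics/crop0.png',cv2.resize(im,(600,540),interpolation=cv2.INTER_CUBIC))
for p in [(320,385),(219,155),(411,235),(219,235),(411,155)]: print(p,ray(c,*p,0.018).round(3))
```

```text
(320, 385) [-0.001  0.001  0.018]
(219, 155) [0.669 0.312 0.018]
(411, 235) [ 0.435 -0.266  0.018]
(219, 235) [0.429 0.305 0.018]
(411, 155) [ 0.675 -0.267  0.018]
```

View pics/crop0.png

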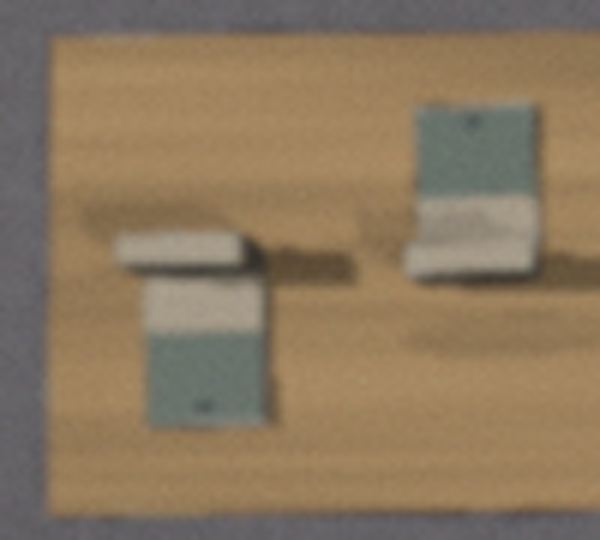

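The crop (6x, offset 210,150) shows the left sample's foot at its +x (upper) end. Its panel end is at (148..268, 424) and its toe face at (115..243, 232..267), so it needs a +x push. The right sample's foot is at its -x end: panel end at (418..538, 105), toe face at (405..538, 242..275). It needs a -x push.

Run:
```python
from h import *
c=load('top0'); s=bot.read_state()
def P(u,v,z): return ray(c,210+u/6,150+v/6,z)
for n,pe,ti,ts in [('L',[(148,425),(268,422)],[(118,268),(243,265)],[(115,236),(240,231)]),('R',[(418,105),(538,105)],[(418,245),(538,240)],[(407,278),(535,274)])]:
    a,b=[P(*q,0.026) for q in pe]; print(n,'panel end',a.round(4),b.round(4),'w',np.linalg.norm(a-b).round(4),'yaw',np.degrees(np.arctan2(*(b-a)[:2])).round(1))
    for nm,t in (('inner',ti),('sole',ts)):
        p,q=[P(*k,0.098) for k in t]; m=(p+q)/2; print(nm,m.round(4),'w',np.linalg.norm(p-q).round(4),'yaw',np.degrees(np.arctan2(*(q-p)[:2])).round(1),'from panel end',(m-(a+b)/2).round(4))
```

```text
L panel end [0.4715 0.258  0.026 ] [0.4735 0.1989 0.026 ] w 0.0592 yaw 178.0
inner [0.5448 0.2311 0.098 ] w 0.0587 yaw 178.1 from panel end [0.0723 0.0026 0.072 ]
sole [0.5604 0.2329 0.098 ] w 0.0588 yaw 177.1 from panel end [0.0879 0.0044 0.072 ]
R panel end [0.6319 0.1275 0.026 ] [0.6325 0.0678 0.026 ] w 0.0598 yaw 179.4
inner [0.5575 0.0915 0.098 ] w 0.0565 yaw 177.0 from panel end [-0.0746 -0.0062  0.072 ]
sole [0.5417 0.0945 0.098 ] w 0.0602 yaw 177.6 from panel end [-0.0905 -0.0031  0.072 ]
```

Sizes check: 90, 75 and 60 mm all fit. Left inner foot face is at x≈0.546, y≈0.230, pushed along (+1, 0.04). Right inner face is at x≈0.557, y≈0.092, pushed along (-1, -0.04). I'll move above the left panel with the fingers shut.

Call:
{"fn": "servo_tool", "kwargs": {
  "targets": [
    {"offset": [-0.01,-0.006,0],"dr": [0,0,-0.5]},
    {"offset": [-0.03,-0.018,0],"dr": [0,0,-1.4]},
    {"offset": [-0.056,-0.034,0],"dr": [0,0,-2.6]},
    {"offset": [-0.09,-0.054,0],"dr": [0,0,-4.1]},
    {"offset": [-0.124,-0.074,0],"dr": [0,0,-5.7]},
    {"offset": [-0.158,-0.094,0],"dr": [0,0,-7.2]},
    {"offset": [-0.192,-0.115,0],"dr": [0,0,-8.8]},
    {"offset": [-0.226,-0.135,0],"dr": [0,0,-10.3]},
    {"offset": [-0.26,-0.155,0],"dr": [0,0,-11.9]},
    {"offset": [-0.294,-0.176,0],"dr": [0,0,-13.4]},
    {"offset": [-0.328,-0.196,0],"dr": [0,0,-15]},
    {"offset": [-0.358,-0.214,0],"dr": [0,0,-16.4]},
    {"offset": [-0.385,-0.23,0],"dr": [0,0,-17.6]},
    {"offset": [-0.407,-0.243,0],"dr": [0,0,-18.6]},
    {"offset": [-0.42,-0.251,0],"dr": [0,0,-19.2]},
    {"offset": [-0.4256,-0.2542,0],"dr": [0,0,-19.4]},
    {"offset": [-0.4256,-0.2542,0],"dr": [0,0,-19.4]},
    {"offset": [-0.4256,-0.2542,0],"dr": [0,0,-19.4]}
  ],
  "gripper": 1
}}

```text
time_s: 1.6
position: [0.5151, 0.2293, 0.2222]
tcp_rot: [[-0.999, -0.039, -0.002], [-0.039, 0.999, 0.0], [0.002, 0.0, -1.0]]
force: [0.2, 0.6, 0.2]
opening: 0.005
grasp_force: 0.0
```

Call:
{"fn": "servo_tool", "kwargs": {
  "targets": [
    {"offset": [0,0,0.01]},
    {"offset": [0,0,0.03]},
    {"offset": [0,0,0.05]},
    {"offset": [0,0,0.07]},
    {"offset": [0,0,0.09]},
    {"offset": [0,0,0.11]},
    {"offset": [0,0,0.125]},
    {"offset": [0,0,0.137]},
    {"offset": [0,0,0.142]},
    {"offset": [0,0,0.142]},
    {"offset": [0,0,0.142]}
  ]
}}

```text
$.targets[0]: bad value
```

Run:
```python
from h import *
c=snap('side','side1'); u,v=proj(c,[0.53,0.2,0.06]).astype(int); print(u,v)
cv2.imwrite('pics/side1c.png',cv2.resize(c['color'][v-60:v+60,u-80:u+80,::-1],(800,600),interpolation=cv2.INTER_CUBIC))
```

```text
267 197
```

View pics/side1c.png

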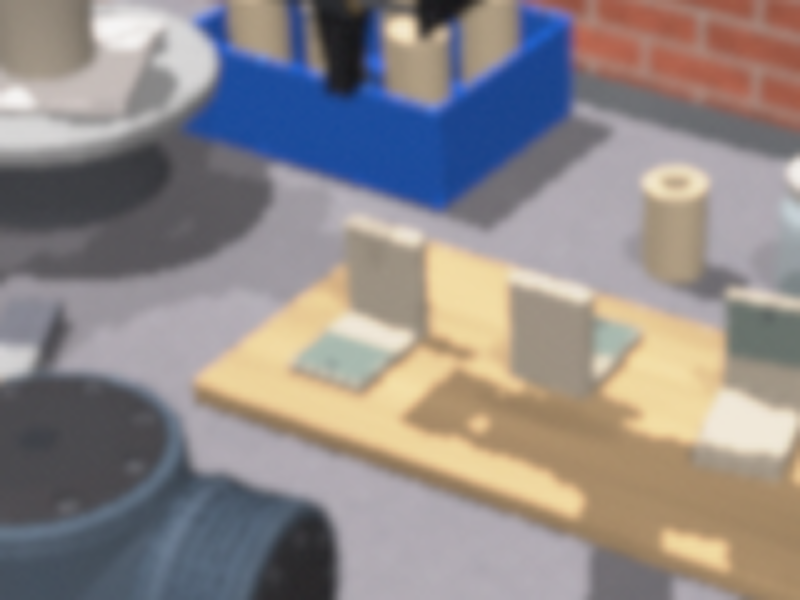

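The rows need "dr" as well, so the arm hasn't descended. The crop shows the shut fingertips at about (345,90), above the left sample. That sample lies with its foot up at (385,275). The right one shows its sole at (550,330).

Call:
{"fn": "servo_tool", "kwargs": {
  "targets": [
    {"offset": [0,0,0.01],"dr": [0,0,0]},
    {"offset": [0,0,0.03],"dr": [0,0,0]},
    {"offset": [0,0,0.05],"dr": [0,0,0]},
    {"offset": [0,0,0.07],"dr": [0,0,0]},
    {"offset": [0,0,0.09],"dr": [0,0,0]},
    {"offset": [0,0,0.11],"dr": [0,0,0]},
    {"offset": [0,0,0.125],"dr": [0,0,0]},
    {"offset": [0,0,0.137],"dr": [0,0,0]},
    {"offset": [0,0,0.142],"dr": [0,0,0]},
    {"offset": [0,0,0.142],"dr": [0,0,0]},
    {"offset": [0,0,0.142],"dr": [0,0,0]}
  ]
}}

```text
time_s: 2.57
position: [0.5154, 0.2297, 0.0804]
tcp_rot: [[-0.999, -0.041, -0.0], [-0.041, 0.999, -0.0], [0.0, -0.0, -1.0]]
force: [0.3, 0.5, -0.1]
opening: 0.004
grasp_force: 0.0
```

Run:
```python
from h import *
print(bot.read_state()['position'])
c=snap('side','side2'); u,v=267,197
cv2.imwrite('pics/side2c.png',cv2.resize(c['color'][v-60:v+60,u-80:u+80,::-1],(800,600),interpolation=cv2.INTER_CUBIC))
```

```text
[0.51538409 0.22967383 0.08043896]
```

View pics/side2c.png

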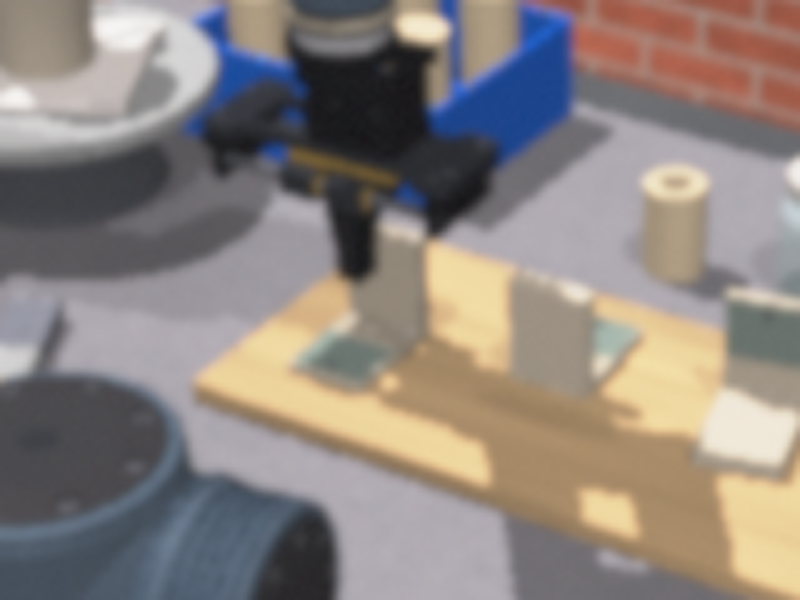

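The fingers hang over the panel with their tip at (355,275), in front of the foot. I'll start pushing gently.

Call:
{"fn": "servo_tool", "kwargs": {
  "targets": [
    {"offset": [-0.004,0,0],"dr": [0,0,0]},
    {"offset": [-0.008,0,0],"dr": [0,0,0]},
    {"offset": [-0.012,0,0],"dr": [0,0,0]},
    {"offset": [-0.015,0,0],"dr": [0,0,0]},
    {"offset": [-0.018,0,0],"dr": [0,0,0]},
    {"offset": [-0.02,0,0],"dr": [0,0,0]},
    {"offset": [-0.022,0,0],"dr": [0,0,0]},
    {"offset": [-0.024,0,0],"dr": [0,0,0]},
    {"offset": [-0.026,0,0],"dr": [0,0,0]},
    {"offset": [-0.028,0,0],"dr": [0,0,0]},
    {"offset": [-0.03,0,0],"dr": [0,0,0]},
    {"offset": [-0.032,0,0],"dr": [0,0,0]},
    {"offset": [-0.034,0,0],"dr": [0,0,0]}
  ]
}}

```text
time_s: 3.7
position: [0.5501, 0.2304, 0.0806]
tcp_rot: [[-0.999, -0.04, 0.0], [-0.04, 0.999, 0.0], [-0.0, 0.0, -1.0]]
force: [-0.5, -0.9, 0.5]
opening: 0.006
grasp_force: 0.3
```

Call:
{"fn": "servo_tool", "kwargs": {
  "targets": [
    {"offset": [-0.003,0,0],"dr": [0,0,0]},
    {"offset": [-0.006,0,0],"dr": [0,0,0]},
    {"offset": [-0.009,0,0],"dr": [0,0,0]},
    {"offset": [-0.012,0,0],"dr": [0,0,0]},
    {"offset": [-0.015,0,0],"dr": [0,0,0]},
    {"offset": [-0.018,0,0],"dr": [0,0,0]},
    {"offset": [-0.021,0,0],"dr": [0,0,0]},
    {"offset": [-0.024,0,0],"dr": [0,0,0]},
    {"offset": [-0.027,0,0],"dr": [0,0,0]},
    {"offset": [-0.03,0,0],"dr": [0,0,0]},
    {"offset": [-0.033,0,0],"dr": [0,0,0]},
    {"offset": [-0.036,0,0],"dr": [0,0,0]},
    {"offset": [-0.039,0,0],"dr": [0,0,0]},
    {"offset": [-0.042,0,0],"dr": [0,0,0]},
    {"offset": [-0.045,0,0],"dr": [0,0,0]},
    {"offset": [-0.045,0,0],"dr": [0,0,0]}
  ]
}}

```text
time_s: 5.03
position: [0.5957, 0.2322, 0.0806]
tcp_rot: [[-0.999, -0.04, 0.001], [-0.04, 0.999, 0.0], [-0.001, 0.0, -1.0]]
force: [-0.5, -0.7, -0.0]
opening: 0.002
grasp_force: 0.0
```

Run:
```python
from h import *
c=snap('side','side3'); u,v=267,197
cv2.imwrite('pics/side3c.png',cv2.resize(c['color'][v-60:v+60,u-80:u+80,::-1],(800,600),interpolation=cv2.INTER_CUBIC))
```

```text
(no output)
```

View pics/side3c.png

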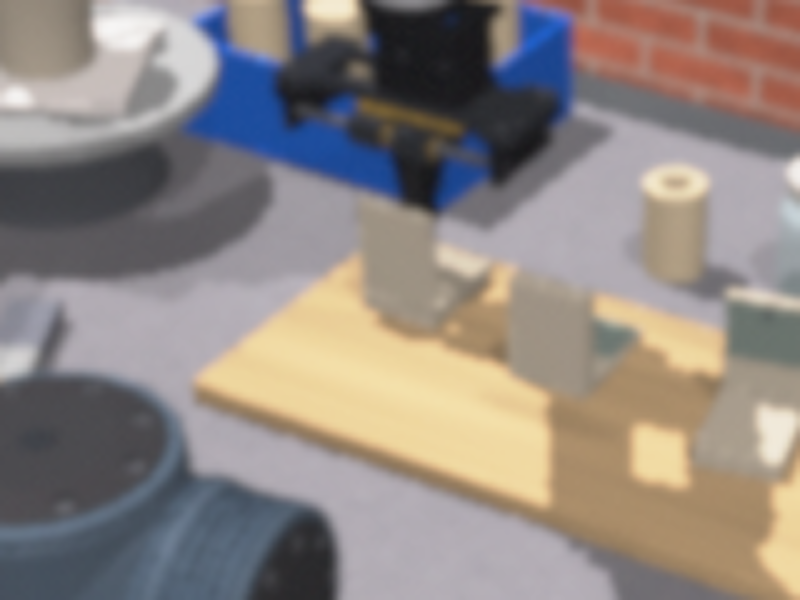

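The left sample now stands, with its panel upright at (400,260) and its foot behind at (460,275). I'll raise the fingers, cross to the right sample and descend over its panel.

Call:
{"fn": "servo_tool", "kwargs": {
  "targets": [
    {"offset": [0,0,-0.01],"dr": [0,0,0]},
    {"offset": [0,0,-0.03],"dr": [0,0,0]},
    {"offset": [0,0,-0.05],"dr": [0,0,0]},
    {"offset": [0,0,-0.065],"dr": [0,0,0]},
    {"offset": [0,-0.004,-0.07],"dr": [0,0,0]},
    {"offset": [0.002,-0.02,-0.07],"dr": [0,0,0]},
    {"offset": [0.005,-0.045,-0.07],"dr": [0,0,0]},
    {"offset": [0.008,-0.07,-0.07],"dr": [0,0,0]},
    {"offset": [0.01,-0.095,-0.07],"dr": [0,0,0]},
    {"offset": [0.012,-0.118,-0.07],"dr": [0,0,0]},
    {"offset": [0.014,-0.132,-0.07],"dr": [0,0,0]},
    {"offset": [0.014,-0.137,-0.07],"dr": [0,0,0]},
    {"offset": [0.014,-0.137,-0.065],"dr": [0,0,0]},
    {"offset": [0.014,-0.137,-0.05],"dr": [0,0,0]},
    {"offset": [0.014,-0.137,-0.033],"dr": [0,0,0]},
    {"offset": [0.014,-0.137,-0.016],"dr": [0,0,0]},
    {"offset": [0.014,-0.137,-0.005],"dr": [0,0,0]},
    {"offset": [0.014,-0.137,0],"dr": [0,0,0]},
    {"offset": [0.014,-0.137,0],"dr": [0,0,0]}
  ]
}}

```text
time_s: 6.67
position: [0.5852, 0.0955, 0.079]
tcp_rot: [[-0.999, -0.041, -0.003], [-0.041, 0.999, 0.0], [0.003, 0.0, -1.0]]
force: [-0.1, 0.1, -0.2]
opening: 0.011
grasp_force: 0.0
```

Call:
{"fn": "servo_tool", "kwargs": {
  "targets": [
    {"offset": [0.004,0,0],"dr": [0,0,0]},
    {"offset": [0.008,0,0],"dr": [0,0,0]},
    {"offset": [0.011,0,0],"dr": [0,0,0]},
    {"offset": [0.014,0,0],"dr": [0,0,0]},
    {"offset": [0.016,0,0],"dr": [0,0,0]},
    {"offset": [0.018,0,0],"dr": [0,0,0]},
    {"offset": [0.02,0,0],"dr": [0,0,0]},
    {"offset": [0.022,0,0],"dr": [0,0,0]},
    {"offset": [0.024,0,0],"dr": [0,0,0]},
    {"offset": [0.026,0,0],"dr": [0,0,0]},
    {"offset": [0.028,0,0],"dr": [0,0,0]},
    {"offset": [0.03,0,0],"dr": [0,0,0]},
    {"offset": [0.032,0,0],"dr": [0,0,0]},
    {"offset": [0.034,0,0],"dr": [0,0,0]}
  ]
}}

```text
time_s: 7.83
position: [0.552, 0.0934, 0.0805]
tcp_rot: [[-0.999, -0.04, -0.0], [-0.04, 0.999, -0.0], [0.0, -0.0, -1.0]]
force: [0.7, -1.1, -0.6]
opening: 0.004
grasp_force: 0.3
```

Call:
{"fn": "servo_tool", "kwargs": {
  "targets": [
    {"offset": [0.003,0,0],"dr": [0,0,0]},
    {"offset": [0.006,0,0],"dr": [0,0,0]},
    {"offset": [0.009,0,0],"dr": [0,0,0]},
    {"offset": [0.012,0,0],"dr": [0,0,0]},
    {"offset": [0.015,0,0],"dr": [0,0,0]},
    {"offset": [0.018,0,0],"dr": [0,0,0]},
    {"offset": [0.021,0,0],"dr": [0,0,0]},
    {"offset": [0.024,0,0],"dr": [0,0,0]},
    {"offset": [0.027,0,0],"dr": [0,0,0]},
    {"offset": [0.03,0,0],"dr": [0,0,0]},
    {"offset": [0.033,0,0],"dr": [0,0,0]},
    {"offset": [0.036,0,0],"dr": [0,0,0]},
    {"offset": [0.039,0,0],"dr": [0,0,0]},
    {"offset": [0.042,0,0],"dr": [0,0,0]},
    {"offset": [0.045,0,0],"dr": [0,0,0]},
    {"offset": [0.045,0,0],"dr": [0,0,0]},
    {"offset": [0.045,0,0],"dr": [0,0,0]}
  ]
}}

```text
time_s: 9.25
position: [0.5072, 0.0916, 0.0806]
tcp_rot: [[-0.999, -0.04, -0.0], [-0.04, 0.999, -0.0], [0.0, -0.0, -1.0]]
force: [0.6, -0.4, 1.0]
opening: 0.006
grasp_force: 0.0
```

Run:
```python
from h import *
c=snap('side','side4'); u,v=267,197
cv2.imwrite('pics/side4c.png',cv2.resize(c['color'][v-60:v+60,u-80:u+80,::-1],(800,600),interpolation=cv2.INTER_CUBIC))
```

```text
(no output)
```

View pics/side4c.png

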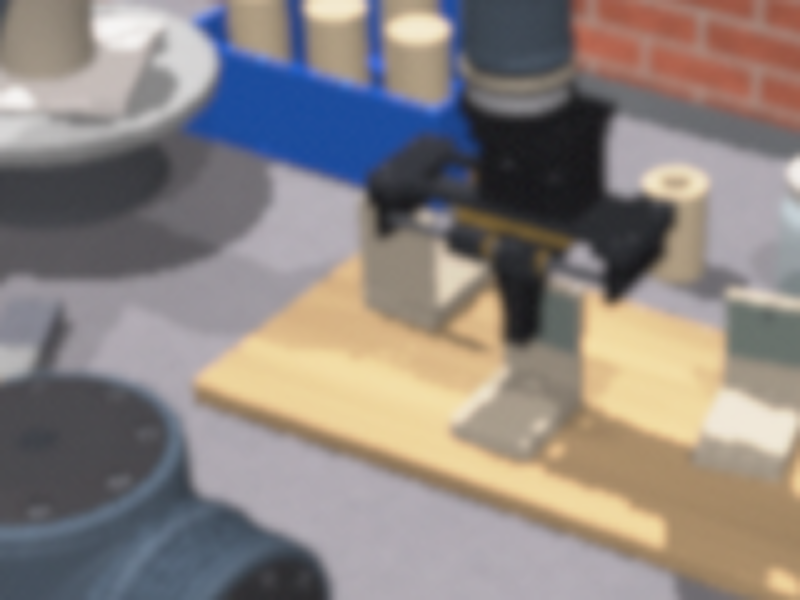

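Both now stand: the right one has its foot flat at (515,410) and its panel up at (560,330). I'll raise the fingers straight up and check from above.

Call:
{"fn": "servo_tool", "kwargs": {
  "targets": [
    {"offset": [0,0,-0.008],"dr": [0,0,0]},
    {"offset": [0,0,-0.025],"dr": [0,0,0]},
    {"offset": [0,0,-0.05],"dr": [0,0,0]},
    {"offset": [0,0,-0.08],"dr": [0,0,0]},
    {"offset": [0,0,-0.11],"dr": [0,0,0]},
    {"offset": [0,0,-0.135],"dr": [0,0,0]},
    {"offset": [0,0,-0.15],"dr": [0,0,0]},
    {"offset": [0,0,-0.15],"dr": [0,0,0]},
    {"offset": [0,0,-0.15],"dr": [0,0,0]}
  ]
}}

```text
time_s: 10.05
position: [0.5078, 0.0916, 0.2317]
tcp_rot: [[-0.999, -0.04, 0.003], [-0.04, 0.999, -0.0], [-0.003, -0.0, -1.0]]
force: [-0.2, 0.2, -0.6]
opening: 0.009
grasp_force: 0.0
```

Run:
```python
from h import *
c=snap('side','side5'); print(bot.read_state()['position'])
cv2.imwrite('pics/side5c.png',cv2.resize(c['color'][130:280,210:410,::-1],(800,600),interpolation=cv2.INTER_CUBIC))
```

```text
[0.50689122 0.09163425 0.23044459]
```

View pics/side5c.png

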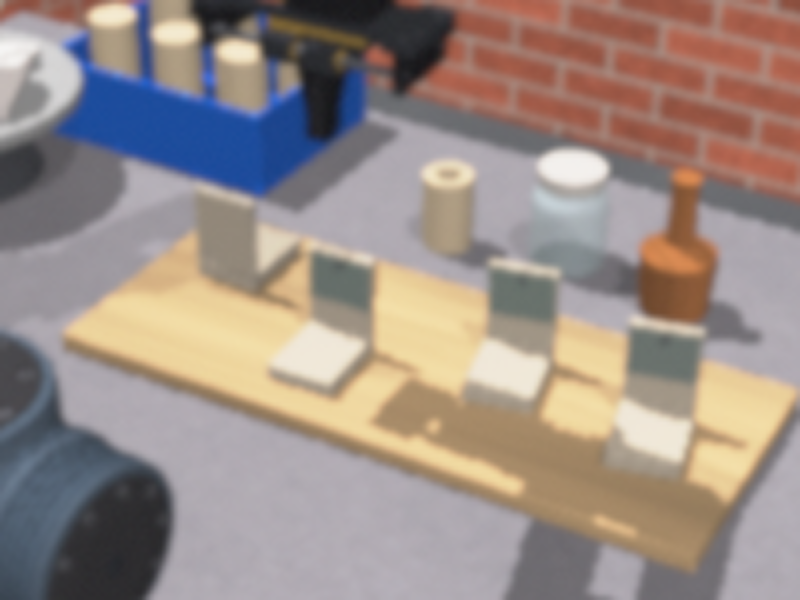

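All four samples stand on the board: the two raised ones at (228,240) and (325,320), the others unmoved. The arm is clear, so I'm handing in.

```bash
python3 -c "
from h import *
print(ticket.hand_in())"
```

```text
the job is handed in; nothing more can be done
None
```

Both toppled samples now stand upright on the board, the other two samples and the things around the board look undisturbed in the last picture, and the job was handed in at about 10 s; no verdict came back.

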